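Clear the saw's infeed and hold a brass bar against the length stop

TASK

Get the small bench cut-off saw ready for a cut: the two squeeze bottles left standing in front of its feed window belong upright in the two empty cells of the wooden caddy, one in each, and the thicker brass bar lying on the bench then goes level, end first, through the window in the guard. Push it on until it has pressed the sprung length stop behind the window back by about 10 mm, not to the end of its 20 mm travel, and finish still holding the bar there in the gripper. Leave the other things on the bench where they lie and knock nothing over.

Things in the scene. Friction and masses are not known exactly. Their poses are not given: they have to be found in the camera images.
- saw: small bench cut-off saw, fixed: grey cast base 125 x 150 mm (x, y), clear housing up to z 160 mm, motor at the back. Origin under the base's centre; x points into the machine (direction of feed), z up. Front: upright aluminium guard plate, 124 mm wide, 60 to 160 mm above the bench, with a dark bevelled mouthpiece 38 mm wide, 40 mm high standing out 12 mm round the window
- window (a point): centre of the feed window in the guard plate's front plane, 110 mm above the bench; axes as the saw's (x = feed). Window 11 mm wide (y), 13 mm high (z), plate 6 mm thick; the mouthpiece tapers from 23 x 25 mm at its front (12 mm before this point) to the window. Behind it free space up to the stop; a cut-off disc stands to the left, its edge 14 mm from the axis
- stop_face (a point): centre of the front face of the sprung length stop, a round brass button 18 mm across on the window's axis; at rest it is 45 mm behind the window point, and it moves with the stop
- stop (a joint): travel of the sprung length stop in m: 0 at rest, grows as it is pressed into the machine (along the saw's x), 0.020 at its end. The spring takes 1.6 N to start, 3.6 N at 10 mm and 5.6 N at 20 mm, and pushes the bar out again if it is let go
- caddy: low wooden caddy, fixed, 64 x 180 x 34 mm (x, y, z), walls and floor 5 mm, three cells in a row along its y, each 54 x 53 mm inside; the cell at its -y end is taken by a white tin 42 mm across and 24 mm high, the other two are empty. Origin under its centre
- cell_left (a point): centre of the floor of the caddy's empty end cell (+y end); axes as the caddy's, floor 5 mm above the bench, top of the walls 34 mm above the bench
- cell_middle (a point): centre of the floor of the caddy's empty middle cell, as before
- flux_bottle: squeeze bottle with a dark red body 36 to 42 mm across and 70 mm high, with a thin spout up to 115 mm; 0.06 kg; origin at the centre of its underside, z up. Grip the body
- glue_bottle: squeeze bottle with a white body 31 to 37 mm across and 66 mm high, with a thin spout up to 111 mm; 0.06 kg; origin at the centre of its underside, z up. Grip the body
- bar: the thicker square brass bar, 9 x 9 x 190 mm, about 0.05 kg; origin at the middle of its underside, its own y along its length, z up; both ends are alike
- thin_bar: the thinner square brass bar, 6 x 6 x 160 mm: not for this job, leave it
- pliers: red-handled pliers, 126 mm long, 10 mm high: leave them
- wax: green wax block, 36 x 60 x 16 mm: leave it
- round_tin: round white tin, 46 mm across, 26 mm high: leave it
Not all that is in view belongs to the job. What is shaped like the glue_bottle but purple is not meant.

How it is judged:
By the outcome, as a careful person would: the job done as asked, in the order asked, and still so for the second after the job is handed in, while the arm keeps its last pose, push and grip.
It also fails if it takes over 66 s, if anything falls off the work surface, if the arm or the gripper's body presses on something with over 40 N, if the wrist force passes 120 N, or if a joint passes its speed limit or range.

ROBOT

A 6-joint arm with a two-finger parallel gripper is mounted at the origin on a cart in front of the work surface, level with it; the furniture and walls round the work are solid. World frame = base frame: x ahead of the robot, y to its left, z up, the work surface at z = 0. Lengths are in mm, angles in rad, forces in N, time in s.
With the tool pointing down it reaches from about 275 to 975 mm from the base axis. Payload 8.4 kg.
Tool frame: the origin (TCP) lies on the centre line of the jaws, within the pads' length; the fingertips stand ctrl.nose_length ahead of it and the grasp point (between the pads) lies 8 mm behind it (ctrl.nose_length is the distance from the TCP to the fingertips, in mm); z points along the fingers, y is the line along which they close (so a half turn about z gives the same grasp; the last joint's range is limited). The gripper opens to 92 mm and grips with 3 to 60 N. Pads are 20 mm wide; open, the fingers measure 128 mm over their backs; the gripper's body (75 mm by 189 mm) begins 69 mm behind the grasp point.
Start: joints at [1.134, 0.353, 1.633, -0, 1.155, -0.002], TCP at [263.267, 566.849, 225.583] pointing down, gripper open.
Joint ranges: [-2.63, 2.63], [-0.92, 2.1], [0.06, 2.66], [-1.3, 4.44], [0, 2.69], [-3.02, 3.02]. Speed limits (rad/s): [2.22, 2.22, 2.79, 3.14, 3.14, 3.14].

INTERFACE

Orientations are given as a rotation vector (axis times angle).
In Python, from plant import ctrl gives the robot as it stands.
- The arm moves only by the tool drive_tool, never from a script. Its argument "moves" is a list of rows, each a list of 3 entries, a list of its own where there are three numbers: the shift along the tool's x, y, z in m, then the turn, a rotation vector about the tool's x, y, z in rad, then the opening, from 0 (shut) to 1 (fully open). A call has exactly 10 rows; each row shifts and turns the commanded pose from where the row before left it, along the tool's axes as they then stand; what a row does not reach is not made up. A row lasts 1/12 s, in which the tool goes at most 41.7 mm and 7.16 degrees, less where a joint would pass 70% of its speed; a pose out of reach is approached as far as the arm can. A call is refused whole if a number of a shift passes 0.0417 or a number of a turn 0.125, either way. A call with a gripper value outside its range is refused whole. The fingers move at their own pace and stop on an object; the grip force is fixed at half the most. Time passes only in rows, so rows that do not move let the fingers close, or fill a call up. It gives the time, the measured TCP pose, the force, the opening and the grip force at its end, in the units of the state.
- ctrl.observe(): the state, without advancing time (a new reading comes with each control period).
- ctrl.snapshot(name): name is "side" or "top"; returns a dict with "color" (384x512x3 uint8, blue, green, red), "camera_matrix" (3x3 intrinsics, pixels), "dist_coeffs" ([k1, k2, p1, p2, k3] as OpenCV has them; the pictures are not rectified), "world_from_camera" (4x4, takes a point from camera to world coordinates). Camera axes: x right, y down, z forward; pixel columns grow to the right and rows downward; lengths in mm; the calibration is good to about 2 mm. A picture is of the moment at which its call begins. There is no depth.
- ctrl.finish_job(): hands the job in; it is judged then, once.
Trained networks look in a picture, given as the dict that the camera call returned (one of the last four; its "shot" number tells which), for a name from the list of things; names that differ only in an ending like _2 or _b are one class to them, and where a whole thing is asked for, a point or a joint stands for the part that bears it (a point fixed in the world has none). Each returns a list of dicts, best first, with "score" (0 to 1); they miss things now and then, are a little off and sometimes report something else, mostly with a low value. They report only what shows in the picture. A call takes as long as a camera call. They do not tell look-alikes from the thing itself.
- ctrl.search_frame(query, picture): "rect" ([left, top, width, height] in pixels, round what is visible of it).
- ctrl.masks_of(query, picture): "mask" (384x512 bool, what is visible of it) and "rect" ([left, top, width, height] in pixels, round what is visible of it).
The state is a dict: "time": time; "joint_positions": joint angles; "qvel": joint speeds; "joint_torque": joint torques, N m; "tcp_pos": TCP position; "tcp_rot": TCP orientation; "contact_force": force on the tool from outside, world axes, zero at the start; "torque": the same for the moment, N m; "grip_width": opening from 0.0 (shut) to 1.0 (fully open); "grip_force": force on a finger pad.
Only numpy, scipy, OpenCV 4.12 (cv2) and the standard library are available. Lean on these libraries where they do the work, as an engineer would, in place of code of your own. Each camera call takes 0.05 s, during which the arm holds its last target. There are 200 camera calls.

## Working session

There is one attempt and no reset: what is moved stays moved. The work goes in short steps, Python scripts to look and compute and a tool call to move; the robot and the scene stay as the last step left them, time stands still between calls to the robot, and variables do not carry over. Pictures are saved under pics/ and viewed, at most 10 in all, crops included, and the job is handed in when it is done.

Besides the shell and the picture viewer there is one more tool, called after ">>>" as name(argument=value, ...) on one line, values as JSON. drive_tool: Moves the arm, as the interface text tells. Its arguments: {"type":"object","properties":{"moves":{"type":"array"}},"required":["moves"]}

```bash
mkdir -p pics; ls; python3 - <<'E'
from plant import ctrl
import cv2,pickle
s=ctrl.observe(); print(s['time'],s['tcp_pos'],s['tcp_rot'],s['grip_width'],ctrl.nose_length)
d={}
for n in('side','top'):
    p=ctrl.snapshot(n); d[n]=p
    cv2.imwrite(f'pics/{n}0.png',p['color']); print(n,p['camera_matrix'].tolist(),p['world_from_camera'].round(3).tolist(),p['dist_coeffs'],p.get('shot'))
    for q in['saw','caddy','flux_bottle','glue_bottle','bar','thin_bar','window','stop_face','pliers','wax','round_tin']:
        try: r=ctrl.search_frame(q,p); print(q,[(round(float(x['score']),2),[int(v) for v in x['rect']]) for x in r[:4]])
        except Exception as e: print(q,e)
pickle.dump(d,open('p0.pkl','wb'))
E
```

```text
pics
0.0 [263.04159781 566.41108237 224.86092311] [-6.77506524e-01 -3.06734232e+00  2.14441054e-03] 1.0001909066214871 11.0
side [[428.340514359824, 0.0, 251.65348721492717], [0.0, 428.340514359824, 194.56843447598956], [0.0, 0.0, 1.0]] [[-0.999, -0.01, 0.037, 435.872], [-0.034, 0.679, -0.733, 1044.851], [-0.018, -0.734, -0.679, 1020.154], [0.0, 0.0, 0.0, 1.0]] [0.0411191 0.        0.        0.        0.       ] 1
saw [(0.88, [166, 164, 54, 68])]
caddy [(0.71, [284, 131, 17, 35])]
flux_bottle [(0.63, [221, 210, 20, 26]), (0.54, [284, 134, 17, 33])]
glue_bottle [(0.78, [233, 188, 6, 19]), (0.55, [253, 288, 17, 25]), (0.48, [243, 176, 9, 18])]
bar [(0.71, [218, 280, 63, 14]), (0.67, [230, 186, 11, 24])]
thin_bar []
window [(0.64, [169, 169, 50, 60])]
stop_face [(0.24, [167, 168, 49, 65])]
pliers [(0.76, [275, 230, 24, 24])]
wax []
round_tin [(0.56, [221, 239, 10, 16])]
top [[449.14804411528587, 0.0, 258.7610574233308], [0.0, 449.14804411528587, 194.3155543381932], [0.0, 0.0, 1.0]] [[-0.006, -0.983, 0.182, 261.928], [-1.0, 0.006, 0.001, 50.757], [-0.002, -0.182, -0.983, 1396.504], [0.0, 0.0, 0.0, 1.0]] [-0.02772975  0.          0.          0.          0.        ] 2
saw [(0.83, [230, 112, 54, 59])]
caddy [(0.79, [343, 241, 61, 21])]
flux_bottle [(0.73, [340, 240, 63, 22]), (0.5, [228, 177, 11, 14]), (0.37, [231, 113, 54, 57]), (0.17, [204, 229, 33, 21])]
glue_bottle [(0.48, [140, 208, 11, 12]), (0.43, [264, 180, 13, 11])]
bar [(0.5, [162, 179, 15, 57])]
thin_bar []
window [(0.78, [229, 113, 56, 55])]
stop_face []
pliers [(0.8, [204, 225, 33, 26])]
wax [(0.65, [317, 170, 25, 17])]
round_tin [(0.73, [209, 174, 14, 18])]
```

```bash
python3 - <<'E'
import cv2,pickle
d=pickle.load(open('p0.pkl','rb'))
t=d['top']['color'][90:290,120:420]; cv2.imwrite('pics/t1.png',cv2.resize(t,(798,532),interpolation=cv2.INTER_CUBIC))
s=d['side']['color'][120:330,140:320]; cv2.imwrite('pics/s1.png',cv2.resize(s,(514,600),interpolation=cv2.INTER_CUBIC))
E
```

```text
(no output)
```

View pics/t1.png

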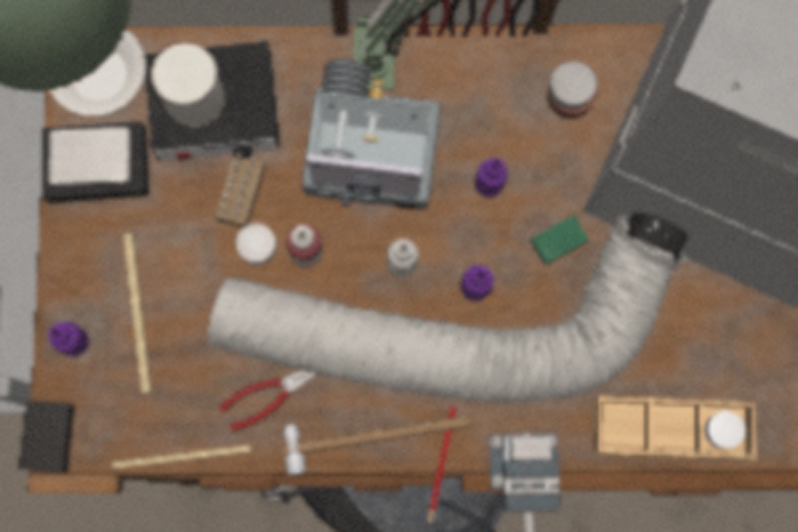

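View pics/s1.png

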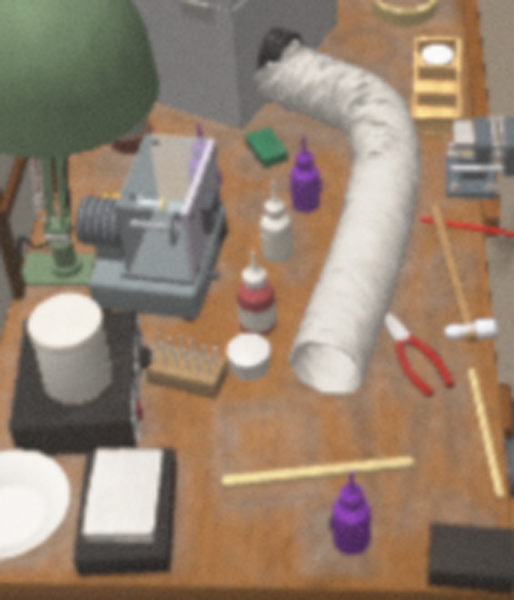

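```bash
cat > h.py <<'E'
import numpy as np,cv2,pickle
def avg(ctrl,n,k=6):
    ps=[ctrl.snapshot(n) for _ in range(k)]
    p=ps[-1]; p=dict(p); p['color']=np.mean([q['color'] for q in ps],0).astype(np.uint8); return p
def ray(p,uv):
    x=cv2.undistortPoints(np.array([[uv]],float),p['camera_matrix'],np.array(p['dist_coeffs']))[0,0]
    T=p['world_from_camera']; return T[:3,3],T[:3,:3]@np.r_[x,1]
def onz(p,uv,z):
    o,d=ray(p,uv); return o+d*(z-o[2])/d[2]
def tri(pa,ua,pb,ub):
    o1,d1=ray(pa,ua);o2,d2=ray(pb,ub)
    s=np.linalg.lstsq(np.c_[d1,-d2],o2-o1,rcond=None)[0]
    a,b=o1+s[0]*d1,o2+s[1]*d2; return (a+b)/2,np.linalg.norm(a-b)
def proj(p,X):
    T=np.linalg.inv(p['world_from_camera']); r=cv2.Rodrigues(T[:3,:3])[0]
    return cv2.projectPoints(np.atleast_2d(np.array(X,float)),r,T[:3,3],p['camera_matrix'],np.array(p['dist_coeffs']))[0][:,0]
def crop(p,u0,v0,w,h,s,step=10):
    im=cv2.resize(p['color'][v0:v0+h,u0:u0+w],None,fx=s,fy=s,interpolation=cv2.INTER_CUBIC)
    for u in range((u0//step+1)*step,u0+w,step):
        x=int((u-u0+.5)*s); cv2.line(im,(x,0),(x,6),(0,255,255),1); cv2.putText(im,str(u),(x-10,16),0,.33,(0,255,255),1)
    for v in range((v0//step+1)*step,v0+h,step):
        y=int((v-v0+.5)*s); cv2.line(im,(0,y),(6,y),(0,255,255),1); cv2.putText(im,str(v),(8,y+4),0,.33,(0,255,255),1)
    return im
E
python3 - <<'E'
from h import *
from plant import ctrl
d={n:avg(ctrl,n) for n in('side','top')}
pickle.dump(d,open('p1.pkl','wb'))
a=crop(d['top'],222,105,72,105,5.5); b=crop(d['side'],165,155,72,105,5.5)
cv2.imwrite('pics/m1.png',np.hstack([a,b]))
S,T=d['side'],d['top']
f=lambda c:(120+c[0]/2.66,90+c[1]/2.66); g=lambda c:(140+c[0]/2.856,120+c[1]/2.856)
for n,a,b in[('glue tip',(403,243),(273,185)),('lampshade ctr',(45,30),(70,70)),('hose left top end',(232,280),(300,345)),('hose mid ridge',(420,355),(345,260))]:
    print(n,tri(T,f(a),S,g(b)))
for n,c,z in[('flux',(304,245),40),('glue',(403,255),40),('bar a',(128,235),9),('bar b',(146,390),9),('thin a',(113,465),6),('thin b',(250,448),6),('caddy',(599,397),34),('c',(757,403),34),('c',(600,455),34),('c',(755,459),34),('c0',(622,428),34),('c1',(673,430),34)]: print(n,onz(T,f(c),z).round())
E
```

```text
glue tip (array([539.17410315,  14.25659626, 108.70299412]), np.float64(0.5888876453402916))
lampshade ctr (array([646.67628322, 314.5331537 , 482.58554702]), np.float64(17.42696717760325))
hose left top end (array([504.45848043, 208.18975662,  60.25754043]), np.float64(5.9876869242919035))
hose mid ridge (array([445.75783767, -10.25019843, -36.74377165]), np.float64(27.521903244714444))
flux [552. 127.  40.]
glue [539.  12.  40.]
bar a [572. 339.   9.]
bar b [387. 312.   9.]
thin a [301. 348.   6.]
thin b [320. 191.   6.]
caddy [ 374. -209.   34.]
c [ 366. -390.   34.]
c [ 309. -208.   34.]
c [ 303. -383.   34.]
c0 [ 339. -234.   34.]
c1 [ 336. -292.   34.]
```

View pics/m1.png

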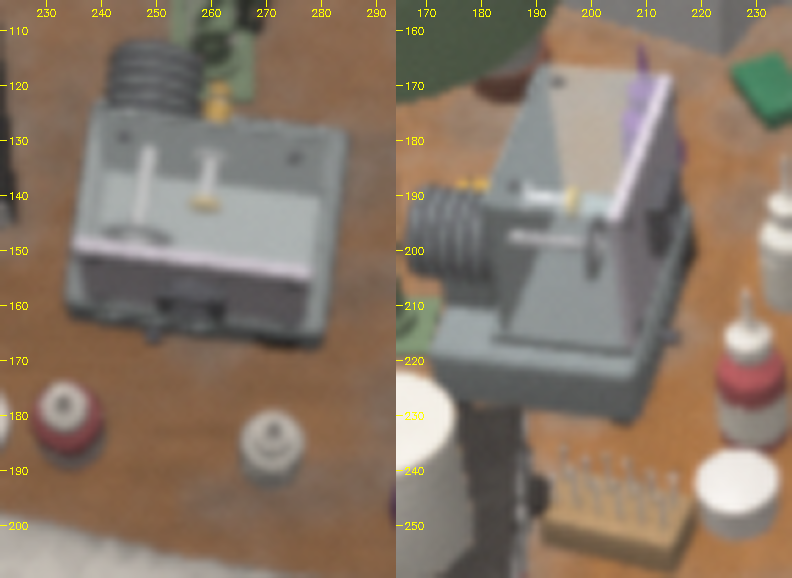

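```bash
python3 - <<'E'
from h import *
d=pickle.load(open('p1.pkl','rb'));S,T=d['side'],d['top']
A,ea=tri(T,(235,149),S,(204.5,193.5));B,eb=tri(T,(278,154.5),S,(214,169))
print(A,ea,B,eb,np.linalg.norm(A-B)); 
A2=onz(T,(235,149),160);B2=onz(T,(278,154.5),160);print(A2,B2,np.linalg.norm(A2-B2))
v=B2-A2; yaw=np.arctan2(v[0],-v[1]); yaw=np.arctan2(-v[0],v[1]) ; 
f=np.array([-v[1],v[0],0]); f/=np.linalg.norm(f); print('feed',f,np.degrees(np.arctan2(f[1],f[0])))
W=(A2+B2)/2-3*f; W[2]=110; print('window',W, 'stop',W+45*f,proj(T,W+45*f),proj(S,W+45*f), 'mouth', proj(T,W-12*f+[0,0,20]),proj(S,W-12*f))
print('stop tri',tri(T,(258.5,142),S,(196.5,190.5)))
for n,a,b in[('flux tip',(233.5,178),(228.5,207)),('glue tip',(271.5,183.5),(235.5,184))]: print(n,tri(T,a,S,b))
for n,b,t in[('flux',(552,127),115),('glue',(539,12),111)]: print(n,proj(T,[*b,t]),proj(S,[*b,t]),proj(S,[*b,0]))
E
```

```text
[622.00897562 118.56040954 165.28378508] 1.197707106076082 [606.65721777  -3.70986497 158.74016408] 0.7779162379215347 123.4038713818454
[622.92893532 118.87944767 160.        ] [605.90388087  -3.62453435 160.        ] 123.68135707754688
feed [ 0.99048058 -0.13765255  0.        ] -7.912032234503677
window [611.44496636  58.04041432 110.        ] stop [656.01659236  51.84604947 110.        ] [[258.46227778 142.86327519]] [[198.01779421 192.02301675]] mouth [[255.85897377 159.51492104]] [[215.59044412 193.88321942]]
stop tri (array([658.65152408,  51.628766  , 115.68416973]), np.float64(3.282367011594576))
flux tip (array([550.88422761, 125.11140749, 116.26981061]), np.float64(5.744127325090884))
glue tip (array([535.90176188,  14.08126962, 110.87514279]), np.float64(7.6853381603918285))
flux [[232.95571225 176.74599047]] [[229.03759907 207.94626124]] [[230.97142176 233.59966404]]
glue [[272.30427554 181.14139017]] [[235.74359223 183.79766594]] [[237.16014632 208.37009727]]
```

Seen: the flux bottle (dark red, top px 233,180; side 229,220) and the glue bottle (white, top 271,186; side 236,199). Look-alikes are purple bottles at top px (305,156), (299,196) and (146,217), which I reject. For bars, I take the longer one at top px (171,207), about 187 mm; the thin one, about 158 mm, is at (188,262). The close crop confirms the choice of bottles and the saw's guard edge.

>>> drive_tool(moves=[[[0, 0, 0], [0, 0, -0.109], 0.7], [[0, 0, 0], [0, 0, -0.109], 0.7], [[0, 0, 0], [0, 0, -0.109], 0.7], [[0, 0, 0], [0, 0, -0.109], 0.7], [[-0.0206, -0.0315, 0], [0, 0, 0], 0.7], [[-0.0206, -0.0315, 0], [0, 0, 0], 0.7], [[-0.0206, -0.0315, 0], [0, 0, 0], 0.7], [[-0.0206, -0.0315, 0], [0, 0, 0], 0.7], [[-0.0206, -0.0315, 0], [0, 0, 0], 0.7], [[-0.0206, -0.0315, 0], [0, 0, 0], 0.7]])

```text
time: 2.63
tcp_pos: [387.7, 376.5, 225.7]
tcp_rot: [-0.002, 3.141, 0.0]
contact_force: [0.5, -0.3, 0.2]
grip_width: 0.699
grip_force: 0.0
```

>>> drive_tool(moves=[[[-0.0206, -0.0315, 0], [0, 0, 0], 0.7], [[-0.0206, -0.0315, 0], [0, 0, 0], 0.7], [[-0.0206, -0.0315, 0], [0, 0, 0], 0.7], [[-0.0206, -0.0315, 0], [0, 0, 0], 0.7], [[-0.0206, -0.0315, 0], [0, 0, 0], 0.7], [[-0.0206, -0.0315, 0.01], [0, 0, 0], 0.7], [[-0.0206, -0.0315, 0.01], [0, 0, 0], 0.7], [[-0.0206, -0.0315, 0.01], [0, 0, 0], 0.7], [[0, 0, 0.02], [0, 0, 0], 0.7], [[0, 0, 0], [0, 0, 0], 0.7]])

```text
time: 3.47
tcp_pos: [551.2, 124.0, 172.6]
tcp_rot: [-0.003, -3.137, 0.002]
contact_force: [-0.8, -0.8, -0.6]
grip_width: 0.696
grip_force: 0.0
```

>>> drive_tool(moves=[[[0, 0.002, 0.025], [0, 0, 0], 0.7], [[0, 0, 0.025], [0, 0, 0], 0.7], [[0, 0, 0.025], [0, 0, 0], 0.7], [[0, 0, 0.025], [0, 0, 0], 0.7], [[0, 0, 0.015], [0, 0, 0], 0.7], [[0, 0, 0.011], [0, 0, 0], 0.7], [[0, 0, 0], [0, 0, 0], 0.4], [[0, 0, 0], [0, 0, 0], 0.3], [[0, 0, 0], [0, 0, 0], 0.3], [[0, 0, 0], [0, 0, 0], 0.3]])

```text
time: 4.3
tcp_pos: [553.1, 128.6, 51.0]
tcp_rot: [-0.002, 3.14, 0.001]
contact_force: [-0.8, -0.4, -0.8]
grip_width: 0.432
grip_force: 0.2
```

>>> drive_tool(moves=[[[0, 0, 0], [0, 0, 0], 0.3], [[0, 0, 0], [0, 0, 0], 0.3], [[0, 0, 0], [0, 0, 0], 0.3], [[0, 0, -0.01], [0, 0, 0], 0.3], [[0, 0, -0.02], [0, 0, 0], 0.3], [[0, 0, -0.02], [0, 0, 0], 0.3], [[0, 0, -0.02], [0, 0, 0], 0.3], [[0, 0, -0.02], [0, 0, 0], 0.3], [[0, 0, -0.02], [0, 0, 0], 0.3], [[0, 0, -0.02], [0, 0, 0], 0.3]])

```text
time: 5.13
tcp_pos: [552.0, 128.1, 181.4]
tcp_rot: [-0.002, 3.141, 0.0]
contact_force: [0.3, -0.5, -0.5]
grip_width: 0.393
grip_force: 28.7
```

```bash
python3 - <<'E'
from h import *
from plant import ctrl
P=[ctrl.observe() for _ in range(1)][0]; print(P['tcp_pos'],P['tcp_rot'],P['grip_width'],P['grip_force'])
d={n:avg(ctrl,n,3) for n in('side','top')}
pickle.dump(d,open('p2.pkl','wb'))
a=crop(d['top'],325,225,90,55,5.5); b=crop(d['side'],180,120,145,130,5)
a=cv2.resize(a,(495,302)); c=np.zeros((600,800,3),np.uint8); c[:302,:495]=a; b=crop(d['side'],195,170,60,80,3.7); c[302:302+b.shape[0],:b.shape[1]]=b; e=crop(d['side'],275,120,40,55,5);c[:e.shape[0],500:500+e.shape[1]]=e; f=crop(d['top'],160,150,100,75,3.9);c[305:305+f.shape[0],300:300+f.shape[1]]=f[:295]
cv2.imwrite('pics/m2.png',c)
E
```

```text
[551.97526742 128.0716979  181.39898234] [-1.71407219e-03  3.14125883e+00  8.52001594e-05] 0.39346121862923106 28.65067061735317
```

View pics/m2.png

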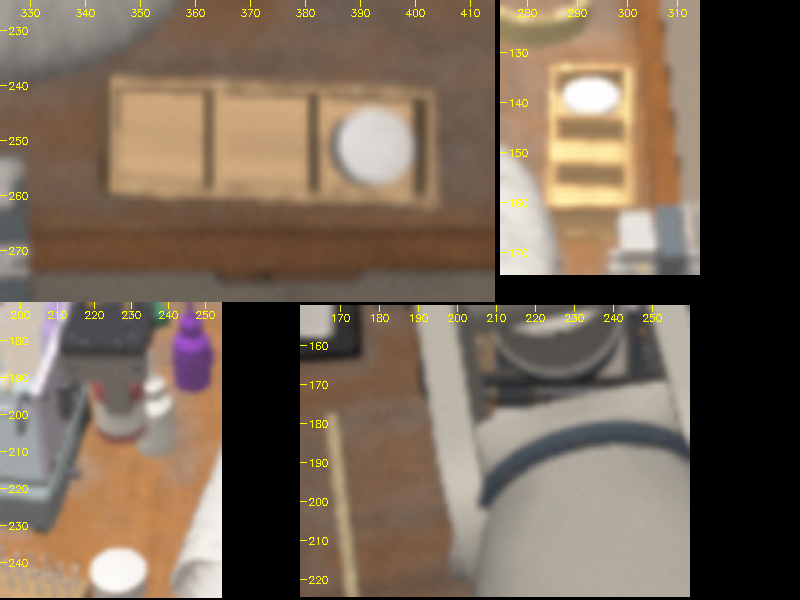

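```bash
python3 - <<'E'
from h import *
d=pickle.load(open('p2.pkl','rb'));T=d['top'];S=d['side']
C=[onz(T,u,34)[:2] for u in[(344.8,238.3),(403.8,240.8),(404.3,262.3),(345,259.8)]]
print(np.round(C),[np.linalg.norm(C[i]-C[(i+1)%4]).round() for i in range(4)])
c=np.mean(C,0); v=(C[0]+C[3]-C[1]-C[2])/2; v/=np.linalg.norm(v); print('c',c,'yaw',np.degrees(np.arctan2(-v[0],v[1])))
L=c+58*v; print('mid',c,'left',L)
for p,n in((T,'T'),(S,'S')): print(n,proj(p,[[*c,34],[*L,34],[*c,5],[*(c-58*v),29]]).round(1).tolist())
E
```

```text
[[ 377. -208.]
 [ 368. -387.]
 [ 304. -385.]
 [ 312. -206.]] [np.float64(179.0), np.float64(65.0), np.float64(179.0), np.float64(65.0)]
c [ 340.25359019 -296.68373473] yaw -2.847968049168497
mid [ 340.25359019 -296.68373473] left [ 343.13537549 -238.75537109]
T [[374.5, 250.3], [355.3, 249.5], [372.1, 250.8], [393.2, 251.2]]
S [[293.1, 146.3], [292.9, 155.5], [292.7, 152.4], [293.2, 138.6]]
```

>>> drive_tool(moves=[[[0.0177, -0.0354, 0], [0, 0, 0], 0.3], [[0.0177, -0.0354, 0], [0, 0, 0], 0.3], [[0.0177, -0.0354, 0], [0, 0, 0], 0.3], [[0.0177, -0.0354, 0], [0, 0, 0], 0.3], [[0.0177, -0.0354, 0], [0, 0, 0], 0.3], [[0.0177, -0.0354, 0], [0, 0, 0], 0.3], [[0.0177, -0.0354, 0], [0, 0, 0], 0.3], [[0.0177, -0.0354, 0], [0, 0, 0], 0.3], [[0.0177, -0.0354, 0], [0, 0, 0], 0.3], [[0.0177, -0.0354, 0], [0, 0, 0], 0.3]])

```text
time: 6.27
tcp_pos: [373.7, -227.1, 178.6]
tcp_rot: [0.002, -3.14, -0.001]
contact_force: [1.7, -0.6, -0.5]
grip_width: 0.395
grip_force: 28.7
```

>>> drive_tool(moves=[[[0.0177, -0.0354, 0], [0, 0, 0], 0.3], [[0.0177, -0.0354, 0], [0, 0, 0], 0.3], [[0, 0, 0], [0, 0, 0.124], 0.3], [[0, 0, 0], [0, 0, 0.124], 0.3], [[0, 0, 0], [0, 0, 0.124], 0.3], [[0, 0, 0], [0, 0, 0.124], 0.3], [[0, 0, 0], [0, 0, 0.124], 0.3], [[0, 0, 0], [0, 0, 0.124], 0.3], [[0, 0, 0], [0, 0, 0.124], 0.3], [[0, 0, 0], [0, 0, 0.124], 0.3]])

```text
time: 7.1
tcp_pos: [339.6, -296.3, 178.4]
tcp_rot: [-1.501, -2.757, -0.001]
contact_force: [-0.5, 0.2, -0.2]
grip_width: 0.392
grip_force: 28.6
```

>>> drive_tool(moves=[[[0, 0, 0], [0, 0, 0.124], 0.3], [[0, 0, 0], [0, 0, 0.124], 0.3], [[0, 0, 0.01], [0, 0, 0.124], 0.3], [[0, 0, 0.015], [0, 0, 0.124], 0.3], [[0, 0, 0.015], [0, 0, 0.124], 0.3], [[0, 0, 0.015], [0, 0, 0.008], 0.3], [[0, 0, 0.01], [0, 0, 0], 0.3], [[0, 0, 0], [0, 0, 0], 0.3], [[0, 0, 0], [0, 0, 0], 0.3], [[0, 0, 0], [0, 0, 0], 0.3]])

```text
time: 7.93
tcp_pos: [340.5, -297.0, 114.8]
tcp_rot: [-2.273, -2.168, -0.0]
contact_force: [1.0, -0.2, -0.3]
grip_width: 0.396
grip_force: 28.7
```

```bash
cat > st.py <<'E'
from h import *
from plant import ctrl
import sys
def go(x,y,th):
    s=ctrl.observe(); R=cv2.Rodrigues(np.array(s['tcp_rot']))[0]; p=np.array(s['tcp_pos'])
    a=np.degrees(np.arctan2(R[1,1],R[0,1])); dl=R.T@np.array([x-p[0],y-p[1],0])
    print('t',round(s['time'],2),p.round(1),'closing',a.round(2),'turn z',-np.radians((th-a+180)%360-180).round(4),'tool shift now',dl.round(1),'grip',round(s['grip_width']*92,1),round(s['grip_force'],1),'F',np.round(s['contact_force'],1))
if __name__=='__main__': go(*map(float,sys.argv[1:4]))
E
python3 st.py 340 -297 -2.85
```

```text
t 7.93 [ 340.5 -297.   114.8] closing -2.71 turn z 0.0025 tool shift now [-0.1 -0.5  0. ] grip 36.5 28.7 F [ 1.  -0.2 -0.3]
```

>>> drive_tool(moves=[[[0, 0, 0.012], [0, 0, 0], 0.3], [[0, 0, 0.012], [0, 0, 0], 0.3], [[0, 0, 0.012], [0, 0, 0], 0.3], [[0, 0, 0.01], [0, 0, 0], 0.3], [[0, 0, 0.007], [0, 0, 0], 0.3], [[0, 0, 0.004], [0, 0, 0], 0.3], [[0, 0, 0.002], [0, 0, 0], 0.3], [[0, 0, 0], [0, 0, 0], 0.3], [[0, 0, 0], [0, 0, 0], 0.3], [[0, 0, 0], [0, 0, 0], 0.3]])

```text
time: 8.77
tcp_pos: [340.6, -297.1, 55.9]
tcp_rot: [2.274, 2.167, 0.0]
contact_force: [-0.0, -0.1, 0.1]
grip_width: 0.391
grip_force: 28.8
```

```bash
python3 st.py 340 -297 -2.85; python3 - <<'E'
from h import *
from plant import ctrl
d=pickle.load(open('p1.pkl','rb'))
print('port',tri(d['top'],(120+655/2.66,90+235/2.66),d['side'],(140+275/2.856,120+45/2.856)))
d={n:avg(ctrl,n,3) for n in('side','top')}
a=crop(d['top'],325,215,80,65,5); b=crop(d['side'],255,100,65,85,6)
c=np.zeros((600,800,3),np.uint8);c[:a.shape[0],:a.shape[1]]=a;c[:b.shape[0],405:405+b.shape[1]]=b
cv2.imwrite('pics/m3.png',c[:520])
E
```

```text
t 8.77 [ 340.6 -297.1   55.9] closing -2.75 turn z 0.0018 tool shift now [ 0.  -0.6 -0. ] grip 36.0 28.8 F [-0.  -0.1  0.1]
port (array([ 551.15847418, -266.32039803,  102.10993212]), np.float64(6.798800667465439))
```

View pics/m3.png

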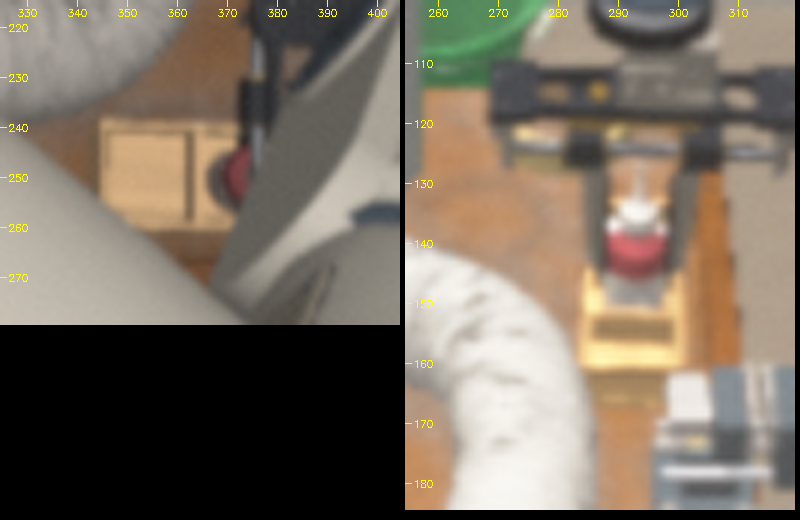

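>>> drive_tool(moves=[[[0, 0, 0], [0, 0, 0], 0.6], [[0, 0, 0], [0, 0, 0], 0.6], [[0, 0, 0], [0, 0, 0], 0.6], [[0, 0, 0], [0, 0, 0], 0.6], [[0, 0, -0.01], [0, 0, 0], 0.6], [[0, 0, -0.02], [0, 0, 0], 0.6], [[0, 0, -0.025], [0, 0, 0], 0.65], [[0, 0, -0.025], [0, 0, 0], 0.65], [[0, 0, -0.03], [0, 0, 0], 0.65], [[0, 0, -0.03], [0, 0, 0], 0.65]])

```text
time: 9.9
tcp_pos: [339.9, -296.5, 197.5]
tcp_rot: [-2.274, -2.167, 0.0]
contact_force: [0.6, -0.4, 0.7]
grip_width: 0.652
grip_force: 0.0
```

>>> drive_tool(moves=[[[0.0319, 0.0183, 0], [0, 0, 0], 0.65], [[0.0319, 0.0183, 0], [0, 0, 0], 0.65], [[0.0319, 0.0183, 0], [0, 0, 0], 0.65], [[0.0319, 0.0183, 0], [0, 0, 0], 0.65], [[0.0319, 0.0183, 0], [0, 0, 0], 0.65], [[0.0319, 0.0183, 0], [0, 0, 0], 0.65], [[0.0319, 0.0183, 0], [0, 0, 0], 0.65], [[0.0319, 0.0183, 0], [0, 0, 0], 0.65], [[0.0319, 0.0183, 0], [0, 0, 0], 0.65], [[0.0319, 0.0183, 0], [0, 0, 0], 0.65]])

```text
time: 10.73
tcp_pos: [539.0, 14.8, 196.4]
tcp_rot: [2.274, 2.168, 0.0]
contact_force: [-0.2, -0.3, 0.7]
grip_width: 0.648
grip_force: 0.0
```

>>> drive_tool(moves=[[[0, 0, 0], [0, 0, -0.1245], 0.65], [[0, 0, 0], [0, 0, -0.1245], 0.65], [[0, 0, 0], [0, 0, -0.1245], 0.65], [[0, 0, 0], [0, 0, -0.1245], 0.65], [[0, 0, 0], [0, 0, -0.1245], 0.65], [[0, 0, 0], [0, 0, -0.1245], 0.65], [[0, 0, 0], [0, 0, -0.1245], 0.65], [[0, 0, 0], [0, 0, -0.1245], 0.65], [[0, 0, 0], [0, 0, -0.1245], 0.65], [[0, 0, 0], [0, 0, -0.1245], 0.65]])

```text
time: 11.57
tcp_pos: [538.2, 13.0, 196.3]
tcp_rot: [0.574, 3.089, 0.0]
contact_force: [0.1, -0.5, 0.2]
grip_width: 0.65
grip_force: 0.0
```

>>> drive_tool(moves=[[[0, 0, 0.01], [0, 0, -0.1245], 0.65], [[0, 0, 0.01], [0, 0, -0.1245], 0.65], [[0, 0, 0.01], [0, 0, -0.1245], 0.65], [[0, 0, 0.01], [0, 0, 0], 0.65], [[0, 0, 0], [0, 0, 0], 0.65], [[0, 0, 0], [0, 0, 0], 0.65], [[0, 0, 0], [0, 0, 0], 0.65], [[0, 0, 0], [0, 0, 0], 0.65], [[0, 0, 0], [0, 0, 0], 0.65], [[0, 0, 0], [0, 0, 0], 0.65]])

```text
time: 12.4
tcp_pos: [538.7, 13.0, 156.1]
tcp_rot: [0.002, 3.141, 0.0]
contact_force: [0.3, -0.5, 0.1]
grip_width: 0.65
grip_force: 0.0
```

```bash
python3 st.py 538 13 90; python3 - <<'E'
from h import *
from plant import ctrl
d={n:avg(ctrl,n,3) for n in('side','top')}
a=crop(d['top'],325,215,80,65,4.9); b=crop(d['side'],195,120,110,100,4)
c=np.zeros((600,800,3),np.uint8);c[:a.shape[0],:a.shape[1]]=a;c[:b.shape[0],360:360+b.shape[1]]=b[:,:440]
c=np.hstack([a[:318],b[:318,:400]]) 
cv2.imwrite('pics/m4.png',np.hstack([a,cv2.copyMakeBorder(b,0,0,0,0,0)[:a.shape[0],:400]]))
E
```

```text
t 12.4 [538.7  13.  156.1] closing 89.93 turn z -0.0011 tool shift now [ 0.7  0.  -0. ] grip 59.8 0.0 F [ 0.3 -0.5  0.1]
```

View pics/m4.png

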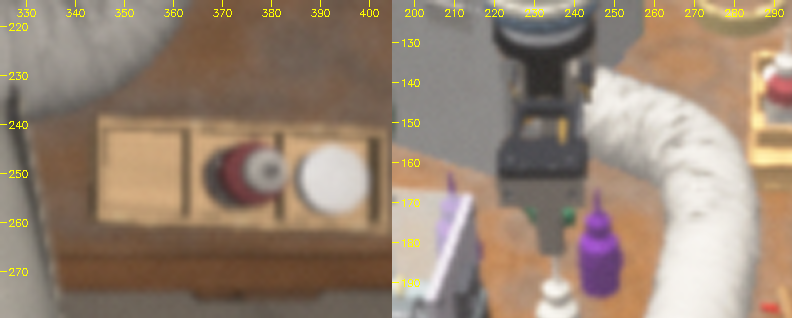

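>>> drive_tool(moves=[[[0, 0, 0.025], [0, 0, 0], 0.65], [[0, 0, 0.025], [0, 0, 0], 0.65], [[0, 0, 0.025], [0, 0, 0], 0.65], [[0, 0, 0.018], [0, 0, 0], 0.65], [[0, 0, 0.013], [0, 0, 0], 0.65], [[0, 0, 0], [0, 0, 0], 0.25], [[0, 0, 0], [0, 0, 0], 0.25], [[0, 0, 0], [0, 0, 0], 0.25], [[0, 0, 0], [0, 0, 0], 0.25], [[0, 0, 0], [0, 0, 0], 0.25]])

```text
time: 13.53
tcp_pos: [539.1, 13.0, 50.6]
tcp_rot: [0.001, 3.14, 0.0]
contact_force: [-0.3, -0.5, 1.9]
grip_width: 0.346
grip_force: 29.0
```

>>> drive_tool(moves=[[[0, 0, 0], [0, 0, 0], 0.25], [[0, 0, 0], [0, 0, 0], 0.25], [[0, 0, 0], [0, 0, 0], 0.25], [[0, 0, -0.01], [0, 0, 0], 0.25], [[0, 0, -0.02], [0, 0, 0], 0.25], [[0, 0, -0.02], [0, 0, 0], 0.25], [[0, 0, -0.02], [0, 0, 0], 0.25], [[0, 0, -0.02], [0, 0, 0], 0.25], [[0, 0, -0.02], [0, 0, 0], 0.25], [[0, 0, -0.02], [0, 0, 0], 0.25]])

```text
time: 14.37
tcp_pos: [538.1, 13.0, 181.3]
tcp_rot: [0.0, 3.141, -0.0]
contact_force: [-0.3, -0.9, -0.8]
grip_width: 0.339
grip_force: 29.0
```

>>> drive_tool(moves=[[[0.0244, -0.0315, 0], [0, 0, 0], 0.25], [[0.0244, -0.0315, 0], [0, 0, 0], 0.25], [[0.0244, -0.0315, 0], [0, 0, 0], 0.25], [[0.0244, -0.0315, 0], [0, 0, 0], 0.25], [[0.0244, -0.0315, 0], [0, 0, 0], 0.25], [[0.0244, -0.0315, 0], [0, 0, 0], 0.25], [[0.0244, -0.0315, 0], [0, 0, 0], 0.25], [[0.0244, -0.0315, 0], [0, 0, 0], 0.25], [[0, 0, 0], [0, 0, 0.1246], 0.25], [[0, 0, 0], [0, 0, 0.1246], 0.25]])

```text
time: 15.2
tcp_pos: [341.4, -240.7, 180.3]
tcp_rot: [0.405, 3.115, -0.001]
contact_force: [0.7, 0.3, -0.0]
grip_width: 0.343
grip_force: 29.0
```

>>> drive_tool(moves=[[[0, 0, 0], [0, 0, 0.1246], 0.25], [[0, 0, 0], [0, 0, 0.1246], 0.25], [[0, 0, 0], [0, 0, 0.1246], 0.25], [[0, 0, 0], [0, 0, 0.1246], 0.25], [[0, 0, 0], [0, 0, 0.1246], 0.25], [[0, 0, 0], [0, 0, 0.1246], 0.25], [[0, 0, 0], [0, 0, 0.1246], 0.25], [[0, 0, 0], [0, 0, 0.1246], 0.25], [[0, 0, 0], [0, 0, 0.1246], 0.25], [[0, 0, 0], [0, 0, 0.1246], 0.25]])

```text
time: 16.03
tcp_pos: [343.0, -238.8, 180.2]
tcp_rot: [2.143, 2.297, 0.0]
contact_force: [0.6, -0.1, -0.5]
grip_width: 0.339
grip_force: 29.0
```

>>> drive_tool(moves=[[[0, 0, 0.02], [0, 0, 0.1246], 0.25], [[0, 0, 0.02], [0, 0, 0], 0.25], [[0, 0, 0.02], [0, 0, 0], 0.25], [[0, 0, 0.005], [0, 0, 0], 0.25], [[0, 0, 0], [0, 0, 0], 0.25], [[0, 0, 0], [0, 0, 0], 0.25], [[0, 0, 0], [0, 0, 0], 0.25], [[0, 0, 0], [0, 0, 0], 0.25], [[0, 0, 0], [0, 0, 0], 0.25], [[0, 0, 0], [0, 0, 0], 0.25]])

```text
time: 16.87
tcp_pos: [343.5, -239.2, 115.2]
tcp_rot: [2.275, 2.165, 0.0]
contact_force: [-0.7, 0.1, -1.7]
grip_width: 0.342
grip_force: 29.0
```

```bash
python3 st.py 343 -239 -2.85
```

```text
t 16.87 [ 343.5 -239.2  115.2] closing -2.82 turn z 0.0005 tool shift now [ 0.1 -0.5 -0. ] grip 31.5 29.0 F [-0.7  0.1 -1.7]
```

>>> drive_tool(moves=[[[0, 0, 0.012], [0, 0, 0], 0.25], [[0, 0, 0.012], [0, 0, 0], 0.25], [[0, 0, 0.012], [0, 0, 0], 0.25], [[0, 0, 0.01], [0, 0, 0], 0.25], [[0, 0, 0.008], [0, 0, 0], 0.25], [[0, 0, 0.004], [0, 0, 0], 0.25], [[0, 0, 0.002], [0, 0, 0], 0.25], [[0, 0, 0], [0, 0, 0], 0.25], [[0, 0, 0], [0, 0, 0], 0.25], [[0, 0, 0], [0, 0, 0], 0.5]])

```text
time: 17.7
tcp_pos: [343.4, -239.1, 55.2]
tcp_rot: [2.275, 2.166, 0.0]
contact_force: [0.3, -0.0, -0.4]
grip_width: 0.388
grip_force: 0.0
```

>>> drive_tool(moves=[[[0, 0, 0], [0, 0, 0], 0.55], [[0, 0, 0], [0, 0, 0], 0.55], [[0, 0, 0], [0, 0, 0], 0.55], [[0, 0, 0], [0, 0, 0], 0.55], [[0, 0, -0.01], [0, 0, 0], 0.55], [[0, 0, -0.02], [0, 0, 0], 0.55], [[0, 0, -0.03], [0, 0, 0], 0.55], [[0, 0, -0.03], [0, 0, 0], 0.55], [[0, 0, -0.03], [0, 0, 0], 0.55], [[0, 0, -0.03], [0, 0, 0], 0.55]])

```text
time: 18.53
tcp_pos: [342.8, -238.7, 206.0]
tcp_rot: [-2.275, -2.166, 0.0]
contact_force: [0.7, -0.6, 0.4]
grip_width: 0.551
grip_force: 0.0
```

```bash
python3 st.py 343 -239 -2.85; python3 - <<'E'
from h import *
d=pickle.load(open('p1.pkl','rb'))
ends=[]
for n,(u0,v0,u1,v1) in(('top',(160,174,182,242)),('side',(212,275,288,298))):
    p=d[n]; im=p['color'][v0:v1,u0:u1].astype(float)
    m=(im.min(2)>115).astype(np.uint8); k,l,st,_=cv2.connectedComponentsWithStats(m); i=1+st[1:,4].argmax()
    v,u=np.nonzero(l==i); c=np.c_[u+u0,v+v0].astype(float); mu=c.mean(0); w=np.linalg.svd(c-mu,full_matrices=False)[2][0]; t=(c-mu)@w
    a,b=mu+w*(t.min()-.3),mu+w*(t.max()+.3); A,B=onz(p,a,7),onz(p,b,7)
    if A[0]<B[0]:A,B=B,A
    print(n,st[i],A.round(1),B.round(1),np.linalg.norm(A-B).round(1),'c',((A+B)/2).round(1),'ang',np.degrees(np.arctan2(*(A-B)[1::-1])).round(2))
E
```

```text
t 18.53 [ 342.8 -238.7  206. ] closing -2.83 turn z 0.0004 tool shift now [-0.3  0.2 -0. ] grip 50.7 0.0 F [ 0.7 -0.6  0.4]
top [  7   4   9  59 167] [574.9 341.6   7. ] [388.4 314.7   7. ] 188.4 c [481.6 328.1   7. ] ang 8.18
side [  5   5  68  10 253] [577.4 337.4   7. ] [386.  310.7   7. ] 193.3 c [481.7 324.    7. ] ang 7.92
```

```bash
python3 - <<'E'
from h import *
d=pickle.load(open('p1.pkl','rb'));S,T=d['side'],d['top']
f=lambda c:(120+c[0]/2.66,90+c[1]/2.66); g=lambda c:(140+c[0]/2.856,120+c[1]/2.856)
print('purple',tri(T,f((67,338)),S,g((351,515))), 'base z0 T',onz(T,f((68,342)),40))
print('shade front edge',[onz(T,f((50,92)),z).round() for z in(380,430,480)],'right',onz(T,f((130,55)),430).round())
print('shade low edge side ray y=314',) 
o,r=ray(S,g((70,145)));print([(o+r*t/abs(r[1])).round() for t in(650,700,750)])
for a,b in(((217,310),(330,336)),((222,282),(300,345)),((213,342),(358,352))): print('rim',tri(T,f(a),S,g(b)))
# hose width at y~70: edges
print('hose edges',onz(T,f((350,308)),40).round(),onz(T,f((350,388)),40).round())
E
```

```text
purple (array([445.33304844, 398.62496174,  40.1913787 ]), np.float64(1.2091926278535277)) base z0 T [440.1282553  397.40638039  40.        ]
shade front edge [array([621., 336., 380.]), array([603., 322., 430.]), array([585., 308., 480.])] right [636. 255. 430.]
shade low edge side ray y=314
[array([641., 395., 481.]), array([657., 345., 439.]), array([672., 295., 398.])]
rim (array([469.2167089 , 220.72933513,  88.0278484 ]), np.float64(1.1193694243820798))
rim (array([502.00676021, 218.01456482,  71.01742697]), np.float64(2.52208419393157))
rim (array([438.31726214, 226.62359036,  70.24825976]), np.float64(6.113039711214107))
hose edges [478.  74.  40.] [386.  74.  40.]
```

>>> drive_tool(moves=[[[0.0384, 0.0093, 0], [0, 0, 0], 0.45], [[0.0384, 0.0093, 0], [0, 0, 0], 0.45], [[0.0384, 0.0093, 0], [0, 0, 0], 0.45], [[0.0384, 0.0093, 0], [0, 0, 0], 0.45], [[0.0384, 0.0093, 0], [0, 0, 0], 0.45], [[0.0384, 0.0093, 0], [0, 0, 0], 0.45], [[0.0384, 0.0093, 0], [0, 0, 0], 0.45], [[0.0384, 0.0093, 0], [0, 0, 0], 0.45], [[0.0384, 0.0093, 0], [0, 0, 0], 0.45], [[0.0384, 0.0093, 0], [0, 0, 0], 0.45]])

```text
time: 19.37
tcp_pos: [455.0, 142.2, 204.6]
tcp_rot: [2.275, 2.166, 0.0]
contact_force: [1.1, -0.6, 0.3]
grip_width: 0.452
grip_force: 0.0
```

>>> drive_tool(moves=[[[0.0384, 0.0093, 0], [0, 0, 0], 0.4], [[0.0384, 0.0093, 0], [0, 0, 0], 0.4], [[0.0384, 0.0093, 0], [0, 0, 0], 0.4], [[0.0384, 0.0093, 0], [0, 0, 0], 0.4], [[0.0384, 0.0093, 0], [0, 0, 0], 0.4], [[0, 0, 0], [0, 0, 0.115], 0.4], [[0, 0, 0], [0, 0, 0.115], 0.4], [[0, 0, 0], [0, 0, 0.115], 0.4], [[0, 0, 0], [0, 0, 0.115], 0.4], [[0, 0, 0], [0, 0, 0.115], 0.4]])

```text
time: 20.2
tcp_pos: [510.6, 329.5, 204.2]
tcp_rot: [2.8, 1.424, -0.001]
contact_force: [-0.2, 0.0, -0.2]
grip_width: 0.4
grip_force: 0.0
```

>>> drive_tool(moves=[[[0, 0, 0], [0, 0, 0.115], 0.4], [[0, 0, 0], [0, 0, 0.115], 0.4], [[0, 0, 0], [0, 0, 0.115], 0.4], [[0, 0, 0], [0, 0, 0.115], 0.4], [[0, 0, 0], [0, 0, 0.115], 0.4], [[0, 0, 0], [0, 0, 0.115], 0.4], [[0, 0, 0], [0, 0, 0.115], 0.4], [[0, 0, 0.03], [0, 0, 0], 0.4], [[0, 0, 0.03], [0, 0, 0], 0.4], [[0, 0, 0.03], [0, 0, 0], 0.4]])

```text
time: 21.03
tcp_pos: [511.0, 329.6, 113.9]
tcp_rot: [-3.133, -0.222, -0.002]
contact_force: [0.5, -0.2, -0.5]
grip_width: 0.403
grip_force: 0.0
```

>>> drive_tool(moves=[[[0, 0, 0.03], [0, 0, 0], 0.4], [[0, 0, 0.02], [0, 0, 0], 0.4], [[0, 0, 0], [0, 0, 0], 0.4], [[0, 0, 0], [0, 0, 0], 0.4], [[0, 0, 0], [0, 0, 0], 0.4], [[0, 0, 0], [0, 0, 0], 0.4], [[0, 0, 0], [0, 0, 0], 0.4], [[0, 0, 0], [0, 0, 0], 0.4], [[0, 0, 0], [0, 0, 0], 0.4], [[0, 0, 0], [0, 0, 0], 0.4]])

```text
time: 21.87
tcp_pos: [511.1, 329.6, 65.1]
tcp_rot: [-3.133, -0.222, -0.001]
contact_force: [-0.8, -0.9, -0.5]
grip_width: 0.4
grip_force: 0.0
```

```bash
python3 st.py 511.3 330.2 -81.9; python3 - <<'E'
from h import *
from plant import ctrl
d={n:avg(ctrl,n,4) for n in('side','top')}
a=crop(d['side'],205,235,95,80,5); b=crop(d['top'],325,215,80,65,4)
c=np.zeros((600,800,3),np.uint8);c[:a.shape[0],:a.shape[1]]=a;c[:b.shape[0],478:798]=b
cv2.imwrite('pics/m5.png',c[:400])
E
```

```text
t 21.87 [511.1 329.6  65.1] closing -81.89 turn z 0.0002 tool shift now [ 0.3 -0.5  0. ] grip 36.8 0.0 F [-0.8 -0.9 -0.5]
```

View pics/m5.png

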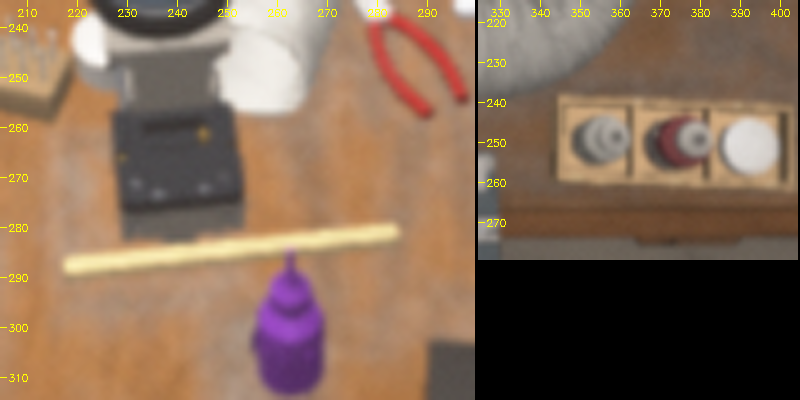

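>>> drive_tool(moves=[[[0, 0, 0.015], [0, 0, 0], 0.4], [[0, 0, 0.015], [0, 0, 0], 0.4], [[0, 0, 0.01], [0, 0, 0], 0.4], [[0, 0, 0.006], [0, 0, 0], 0.4], [[0, 0, 0.004], [0, 0, 0], 0.4], [[0, 0, 0.0015], [0, 0, 0], 0.4], [[0, 0, 0], [0, 0, 0], 0.4], [[0, 0, 0], [0, 0, 0], 0.3], [[0, 0, 0], [0, 0, 0], 0.2], [[0, 0, 0], [0, 0, 0], 0.05]])

```text
time: 23.1
tcp_pos: [511.2, 329.7, 13.6]
tcp_rot: [-3.133, -0.222, -0.001]
contact_force: [-0.2, 0.0, -0.2]
grip_width: 0.207
grip_force: 0.0
```

>>> drive_tool(moves=[[[0, 0, 0], [0, 0, 0], 0.05], [[0, 0, 0], [0, 0, 0], 0.05], [[0, 0, 0], [0, 0, 0], 0.05], [[0, 0, 0], [0, 0, 0], 0.05], [[0, 0, 0], [0, 0, 0], 0.05], [[0, 0, 0], [0, 0, 0], 0.05], [[0, 0, 0], [0, 0, 0], 0.05], [[0, 0, 0], [0, 0, 0], 0.05], [[0, 0, 0], [0, 0, 0], 0.05], [[0, 0, 0], [0, 0, 0], 0.05]])

```text
time: 23.93
tcp_pos: [511.1, 329.6, 13.4]
tcp_rot: [-3.134, -0.222, -0.001]
contact_force: [-0.9, -0.4, 5.5]
grip_width: 0.097
grip_force: 30.0
```

>>> drive_tool(moves=[[[0, 0, -0.01], [0, 0, 0], 0.05], [[0, 0, -0.025], [0, 0, 0], 0.05], [[0, 0, -0.03], [0, 0, 0], 0.05], [[0, 0, -0.03], [0, 0, 0], 0.05], [[0, 0, -0.03], [0, 0, 0], 0.05], [[0, 0, -0.03], [0, 0, 0], 0.05], [[0, 0, -0.03], [0, 0, 0], 0.05], [[-0.0139, 0.0339, 0], [0, 0, 0], 0.05], [[-0.0139, 0.0339, 0], [0, 0, 0], 0.05], [[-0.0139, 0.0339, 0], [0, 0, 0], 0.05]])

```text
time: 24.77
tcp_pos: [483.4, 222.1, 199.0]
tcp_rot: [-3.133, -0.224, -0.002]
contact_force: [0.6, -0.2, -1.2]
grip_width: 0.094
grip_force: 30.0
```

>>> drive_tool(moves=[[[-0.0139, 0.0339, 0], [0, 0, 0], 0.05], [[-0.0139, 0.0339, 0], [0, 0, 0], 0.05], [[-0.0139, 0.0339, 0], [0, 0, 0], 0.05], [[-0.0139, 0.0339, 0], [0, 0, 0], 0.05], [[0, 0, 0], [0, 0, -0.08], 0.05], [[0, 0, 0], [0, 0, -0.12], 0.05], [[0, 0, 0], [0, 0, -0.12], 0.05], [[0, 0, 0], [0, 0, -0.12], 0.05], [[0, 0, 0], [0, 0, -0.12], 0.05], [[0, 0, 0], [0, 0, -0.12], 0.05]])

```text
time: 25.6
tcp_pos: [447.7, 80.7, 198.4]
tcp_rot: [2.877, 1.263, 0.0]
contact_force: [-0.3, -0.1, -0.6]
grip_width: 0.093
grip_force: 30.0
```

>>> drive_tool(moves=[[[0, 0, 0], [0, 0, -0.12], 0.05], [[0, 0, 0], [0, 0, -0.12], 0.05], [[0, 0, 0], [0, 0, -0.12], 0.05], [[0, 0, 0], [0, 0, -0.12], 0.05], [[0, 0, 0], [0, 0, -0.12], 0.05], [[0, 0, 0], [0, 0, -0.12], 0.05], [[0, 0, 0], [0, 0, -0.12], 0.05], [[0, 0, 0], [0, 0, -0.12], 0.05], [[0, 0, 0], [0, 0, -0.12], 0.05], [[0, 0, 0], [0, 0, -0.12], 0.05]])

```text
time: 26.43
tcp_pos: [447.7, 80.8, 198.4]
tcp_rot: [-1.661, -2.667, 0.0]
contact_force: [-0.5, -0.4, -0.7]
grip_width: 0.09
grip_force: 30.0
```

>>> drive_tool(moves=[[[0, 0, 0], [0, 0, -0.12], 0.05], [[0, 0, 0], [0, 0, -0.12], 0.05], [[0, 0, 0], [0, 0, -0.12], 0.05], [[0, 0, 0], [0, 0, -0.12], 0.05], [[0, 0, 0], [0, 0, -0.12], 0.05], [[0, 0, 0], [0, 0, -0.12], 0.05], [[0, 0, 0], [0, 0, -0.12], 0.05], [[0, 0, 0], [0, 0, -0.12], 0.05], [[0, 0, 0], [0, 0, -0.062], 0.05], [[0, 0, 0], [0, 0, 0], 0.05]])

```text
time: 27.27
tcp_pos: [447.7, 80.8, 198.4]
tcp_rot: [0.149, 3.138, -0.0]
contact_force: [-0.3, 0.7, -0.7]
grip_width: 0.087
grip_force: 30.0
```

```bash
python3 st.py 448 80.7 82.1
```

```text
t 27.27 [447.7  80.8 198.4] closing 84.55 turn z 0.0427 tool shift now [-0.3 -0.   0. ] grip 8.0 30.0 F [-0.3  0.7 -0.7]
```

>>> drive_tool(moves=[[[0, 0, 0.02], [0, 0, 0.043], 0.05], [[0, 0, 0.02], [0, 0, 0], 0.05], [[0, 0, 0.02], [0, 0, 0], 0.05], [[0, 0, 0.012], [0, 0, 0], 0.05], [[0, 0, 0.006], [0, 0, 0], 0.05], [[0, 0, 0], [0, 0, 0], 0.05], [[0, 0, 0], [0, 0, 0], 0.05], [[0, 0, 0], [0, 0, 0], 0.05], [[0, 0, 0], [0, 0, 0], 0.05], [[0, 0, 0], [0, 0, 0], 0.05]])

```text
time: 28.1
tcp_pos: [448.5, 80.9, 120.8]
tcp_rot: [0.222, 3.132, 0.001]
contact_force: [0.1, 0.1, 0.0]
grip_width: 0.095
grip_force: 30.0
```

```bash
python3 st.py 448 80.7 82.1; python3 - <<'E'
from h import *
from plant import ctrl
d={n:avg(ctrl,n,6) for n in('side','top')}
pickle.dump(d,open('p3.pkl','wb'))
a=crop(d['top'],222,130,68,100,5.8); b=crop(d['side'],190,160,68,100,5.8)
cv2.imwrite('pics/m6.png',np.hstack([a,b]))
E
```

```text
t 28.1 [448.5  80.9 120.8] closing 81.9 turn z -0.0034 tool shift now [ 0.5 -0.3 -0. ] grip 8.7 30.0 F [0.1 0.1 0. ]
```

View pics/m6.png

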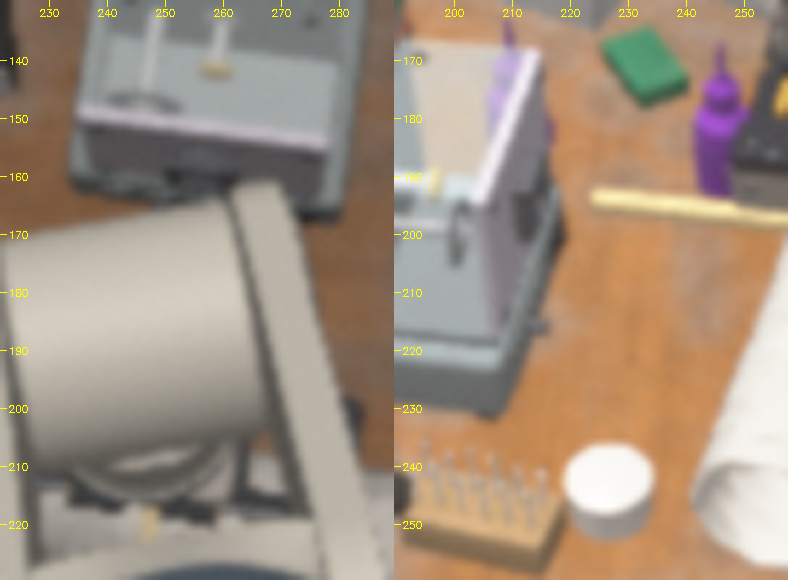

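```bash
python3 - <<'E'
from h import *
from scipy.ndimage import map_coordinates as mc
from plant import ctrl
d=pickle.load(open('p3.pkl','rb')); S=d['side']; d1=pickle.load(open('p1.pkl','rb'))
im=(S['color'].astype(float)*.5+d1['side']['color']*.5).min(2)   # guard: both averages
def line(im,a,b,half=4):
    a,b=np.array(a,float),np.array(b,float); w=(b-a)/np.linalg.norm(b-a); n=np.array([-w[1],w[0]]); pts=[]
    for t in np.arange(2,np.linalg.norm(b-a)-2,.5):
        o=np.arange(-half,half+.1,.25); q=a+w*t+o[:,None]*n; f=mc(im,[q[:,1],q[:,0]],order=1); f=np.clip(f-(f.min()+.5*(f.max()-f.min())),0,None); pts.append(a+w*t+n*(f@o/f.sum()))
    pts=np.array(pts); m=pts.mean(0); w=np.linalg.svd(pts-m)[2][0]; r=pts-m-((pts-m)@w)[:,None]*w
    t=np.arange(-40,40,.5); q=m+w*t[:,None]; return m,w,r.std(),t,mc(im,[q[:,1],q[:,0]],order=1)
m,w,r,t,f=line(im,(204.2,194),(214,168.7)); print('guard',m,w,r.round(2)); k=abs(t)<19
print([(x,int(y)) for x,y in zip(t[k],f[k])if abs(x)>9])
b=S['color'].astype(float); b=b[:,:,2]-0*b[:,:,0]
b=S['color'].astype(float)[:,:,1]
m2,w2,r2,t2,f2=line(b,(224,193.3),(247,196)); print('bar',m2,w2,r2.round(2)); print([(m2[0]+x*w2[0],int(y)) for x,y in zip(t2,f2) if 218<m2[0]+x*w2[0]<230])
s=ctrl.observe();p=np.array(s['tcp_pos']);z=p[2]-9
A,B=onz(S,m2-w2*8,z),onz(S,m2+w2*8,z); 
if A[0]>B[0]:A,B=B,A
D=(B-A)/np.linalg.norm(B-A); print('bar dir',np.degrees(np.arctan2(D[1],D[0])),'pt at TCP x',A+D*(p[0]-A[0])/D[0],p)
A,B=onz(S,m-w*10,160),onz(S,m+w*10,160); D=B-A; print('guard normal deg',np.degrees(np.arctan2(D[1],D[0]))%180-90)
pickle.dump((m,w),open('g.pkl','wb'))
E
```

```text
guard [208.2578319  181.09441067] [ 0.38454416 -0.9231066 ] 0.1
[(np.float64(-18.5), 147), (np.float64(-18.0), 142), (np.float64(-17.5), 135), (np.float64(-17.0), 126), (np.float64(-16.5), 117), (np.float64(-16.0), 115), (np.float64(-15.5), 124), (np.float64(-15.0), 136), (np.float64(-14.5), 160), (np.float64(-14.0), 185), (np.float64(-13.5), 201), (np.float64(-13.0), 213), (np.float64(-12.5), 218), (np.float64(-12.0), 221), (np.float64(-11.5), 222), (np.float64(-11.0), 221), (np.float64(-10.5), 218), (np.float64(-10.0), 217), (np.float64(-9.5), 217), (np.float64(9.5), 217), (np.float64(10.0), 216), (np.float64(10.5), 213), (np.float64(11.0), 213), (np.float64(11.5), 213), (np.float64(12.0), 214), (np.float64(12.5), 212), (np.float64(13.0), 207), (np.float64(13.5), 191), (np.float64(14.0), 172), (np.float64(14.5), 151), (np.float64(15.0), 131), (np.float64(15.5), 118), (np.float64(16.0), 115), (np.float64(16.5), 114), (np.float64(17.0), 117), (np.float64(17.5), 120), (np.float64(18.0), 124), (np.float64(18.5), 127)]
bar [235.44455956 194.44496078] [0.99324283 0.11605463] 0.07
[(np.fl
[... 419 characters left out ...]
, (np.float64(223.52564557911444), 182), (np.float64(224.02226699511925), 201), (np.float64(224.5188884111241), 213), (np.float64(225.01550982712894), 224), (np.float64(225.51213124313375), 226), (np.float64(226.0087526591386), 228), (np.float64(226.5053740751434), 229), (np.float64(227.00199549114825), 230), (np.float64(227.49861690715306), 231), (np.float64(227.9952383231579), 231), (np.float64(228.49185973916272), 231), (np.float64(228.98848115516756), 230), (np.float64(229.48510257117238), 230), (np.float64(229.98172398717722), 229)]
bar dir -8.837529541887644 pt at TCP x [447.93197196  76.31211592 111.03390754] [447.93197196  80.82115499 120.03390754]
guard normal deg -9.353867256964705
```

```bash
python3 - <<'E'
from h import *
d=pickle.load(open('p3.pkl','rb')); S=d['side'];m,w=pickle.load(open('g.pkl','rb'))
a,b=onz(S,m-14.4*w,160),onz(S,m+14.2*w,160);print(a,b,np.linalg.norm(a-b))
f=np.array([np.cos(np.radians(-8.3)),np.sin(np.radians(-8.3))])
W=((a+b)/2)[:2]-3*f; print('W side',W,'W kin est',W+[0,4.5])
tip=onz(S,(223.6,193.05),111);print('tip side',tip)
n=np.array([-f[1],f[0]]);
for Wk in(W+[0,4.5],np.array([611.4,58.0-2.5])):
    r=Wk-[448.,80.8]; print('along',r@f,'lateral',r@n)
E
```

```text
[628.61803143 116.57693686 160.        ] [608.19905336  -7.38314972 160.        ] 125.63056049588023
W side [615.43996503  55.02996217] W kin est [615.43996503  59.52996217]
tip side [574.51603852  56.54436315 111.        ]
along 168.75662537314105 lateral 3.1237462832383374
along 165.3407258191942 lateral -1.4471992198859058
```

```bash
python3 - <<'E'
from h import *
d=pickle.load(open('p3.pkl','rb'));d1=pickle.load(open('p1.pkl','rb'))
for n,(u0,v0,u1,v1) in(('side',(190,182,202,198)),('top',(250,134,268,148))):
  for q in(d,d1):
    p=q[n]; c=p['color'][v0:v1,u0:u1].astype(float); y=(c[:,:,2]+c[:,:,1])/2-c[:,:,0]; y-=np.median(y); y=np.where(y>.45*y.max(),y,0)
    V,U=np.mgrid[v0:v1,u0:u1]; uv=((U*y).sum()/y.sum(),(V*y).sum()/y.sum()); print(n,np.round(uv,2),int(y.max()),(y>0).sum(),onz(p,uv,110 if n=='side' else 114).round(1))
E
```

```text
side [198.14 186.75] 48 48 [658.8  26.8 110. ]
side [198.14 186.99] 45 42 [658.6  28.  110. ]
top [258.91 141.3 ] 35 12 [659.6  50.5 114. ]
top [258.89 141.29] 37 12 [659.6  50.5 114. ]
```

>>> drive_tool(moves=[[[0, 0.0025, 0.001], [0, 0, 0.005], 0.05], [[-0.01, 0, 0], [0, 0, 0], 0.05], [[-0.01, 0, 0], [0, 0, 0], 0.05], [[-0.006, 0, 0], [0, 0, 0], 0.05], [[-0.003, 0, 0], [0, 0, 0], 0.05], [[-0.002, 0, 0], [0, 0, 0], 0.05], [[-0.002, 0, 0], [0, 0, 0], 0.05], [[0, 0, 0], [0, 0, 0], 0.05], [[0, 0, 0], [0, 0, 0], 0.05], [[0, 0, 0], [0, 0, 0], 0.05]])

```text
time: 29.53
tcp_pos: [480.7, 78.5, 119.0]
tcp_rot: [-0.229, -3.133, 0.0]
contact_force: [-0.1, -0.7, 0.2]
grip_width: 0.097
grip_force: 30.0
```

```bash
cat > ft.py <<'E'
from h import *
from plant import ctrl
F=[];P=[];I=[]
for _ in range(6):
    q=ctrl.snapshot('side'); I.append(q['color'].astype(float)); s=ctrl.observe(); F.append(np.r_[s['contact_force'],s['torque']]); P.append(s['tcp_pos'])
F=np.array(F); R=cv2.Rodrigues(np.array(s['tcp_rot']))[0]; m=F.mean(0)
print('t',round(s['time'],2),'tcp',np.mean(P,0).round(2),'close',np.degrees(np.arctan2(R[1,1],R[0,1])).round(2),'tool F',(R.T@m[:3]).round(2),'M world',m[3:].round(3),'sd',F.std(0).round(2),'grip',round(s['grip_width'],3))
print(' along from window(kin 613.4,57.5)',((np.mean(P,0)[:2]-[613.4,57.5])@[.9895,-.1444]).round(1))
q=dict(q);q['color']=np.mean(I,0).astype(np.uint8);pickle.dump(q,open('ps.pkl','wb'))
E
python3 ft.py; python3 - <<'E'
from h import *
q=pickle.load(open('ps.pkl','rb')); cv2.imwrite('pics/m7.png',crop(q,192,165,65,50,12,5))
E
```

```text
t 29.83 tcp [480.82  78.52 119.12] close 81.63 tool F [-0.05  0.17  0.12] M world [0.014 0.017 0.01 ] sd [0.52 0.53 0.48 0.03 0.04 0.03] grip 0.094
 along from window(kin 613.4,57.5) -134.2
```

View pics/m7.png

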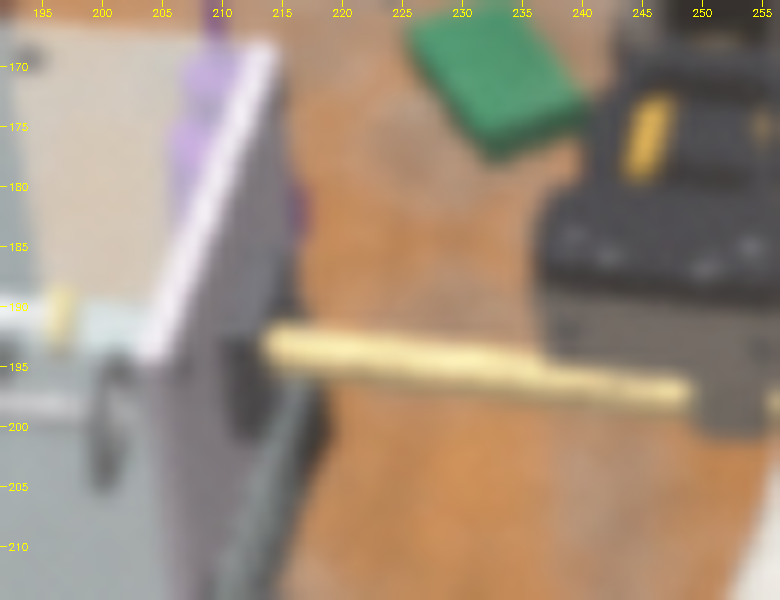

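```bash
python3 - <<'E'
from h import *
q=pickle.load(open('ps.pkl','rb'));f=np.array([.9895,-.1444]);n=np.array([.1444,.9895])
for lat in(0,-2,-4.5):
    W=np.array([615.44,55.03])+lat*n
    print(lat,[proj(q,[*(W+a*f+b*n),z])[0].round(1).tolist() for a,b,z in((-12,19,130),(-12,19,90),(0,19,130),(0,19,90),(-12,-19,130),(-12,-19,90))],'btn',proj(q,[*(W+45*f),110])[0].round(1), 'axis front',proj(q,[*(W-12*f),110])[0].round(1))
g=q['color'].astype(int).sum(2)//3
for u in(210,211,212,213,214,216,217):print(u,[int(x) for x in g[186:206,u]])
y=q['color'].astype(int);y=y[:,:,2]-y[:,:,0];print('btn');print(y[186:196,193:201])
E
```

```text
0 [[212.4, 192.6], [213.4, 202.0], [208.7, 192.2], [209.7, 201.5], [215.4, 184.5], [216.3, 193.9]] btn [196.9 191.3] axis front [214.4 193.2]
-2 [[212.6, 192.1], [213.6, 201.5], [208.8, 191.7], [209.9, 201.1], [215.5, 184.1], [216.5, 193.5]] btn [197.1 190.9] axis front [214.6 192.8]
-4.5 [[212.8, 191.6], [213.8, 201.0], [209.0, 191.2], [210.1, 200.6], [215.7, 183.6], [216.6, 192.9]] btn [197.3 190.4] axis front [214.8 192.3]
210 [126, 124, 121, 121, 120, 118, 118, 101, 97, 99, 102, 104, 105, 110, 115, 119, 122, 122, 123, 123]
211 [121, 119, 119, 121, 120, 117, 115, 91, 80, 82, 84, 83, 85, 87, 92, 102, 117, 122, 124, 127]
212 [117, 121, 122, 122, 121, 121, 114, 91, 75, 75, 74, 74, 76, 75, 78, 93, 114, 123, 129, 133]
213 [119, 122, 122, 121, 119, 115, 114, 110, 96, 82, 77, 74, 73, 74, 80, 94, 118, 128, 138, 141]
214 [116, 117, 114, 109, 98, 103, 139, 167, 145, 110, 93, 84, 82, 89, 101, 114, 129, 132, 129, 127]
216 [112, 106, 102, 99, 91, 109, 172, 211, 195, 154, 132, 123, 118, 111, 107, 98, 92, 90, 89, 91]
217 [134, 130, 128, 126, 116, 121, 175, 213, 203, 161, 128, 111, 98, 87, 78, 72, 67, 71, 80, 94]
btn
[[ -9  -3  15  24  25  27  29  30]
 [-10  -3  11  21  26  27  28  30]
 [-10  -4  11  30  34  30  28  29]
 [ -9  -6  13  44  51  37  22  22]
 [ -5  -4   9  44  53  24   4  -2]
 [ -4  -2  12  45  48  16  -4  -9]
 [ -8  -4  14  43  39  11  -5  -9]
 [ -8  -7   4  26  24   4  -9 -11]
 [ -6  -7  -2  11   9  -2  -9 -10]
 [ -5  -6  -6  -3  -3  -6  -8  -5]]
```

>>> drive_tool(moves=[[[-0.003, 0, 0], [0, 0, 0], 0.05], [[-0.003, 0, 0], [0, 0, 0], 0.05], [[-0.002, 0, 0], [0, 0, 0], 0.05], [[0, 0, 0], [0, 0, 0], 0.05], [[0, 0, 0], [0, 0, 0], 0.05], [[0, 0, 0], [0, 0, 0], 0.05], [[0, 0, 0], [0, 0, 0], 0.05], [[0, 0, 0], [0, 0, 0], 0.05], [[0, 0, 0], [0, 0, 0], 0.05], [[0, 0, 0], [0, 0, 0], 0.05]])

```text
time: 30.67
tcp_pos: [488.9, 77.4, 119.1]
tcp_rot: [0.229, 3.133, -0.0]
contact_force: [-0.3, -0.9, -0.2]
grip_width: 0.093
grip_force: 30.0
```

```bash
python3 ft.py
```

```text
t 30.97 tcp [488.88  77.34 119.09] close 81.63 tool F [-0.17 -1.2   0.3 ] M world [-0.14  -0.007 -0.12 ] sd [0.78 0.27 0.23 0.02 0.04 0.02] grip 0.093
 along from window(kin 613.4,57.5) -126.1
```

>>> drive_tool(moves=[[[-0.002, 0, 0], [0, 0, 0], 0.05], [[-0.002, 0, 0], [0, 0, 0], 0.05], [[0, 0, 0], [0, 0, 0], 0.05], [[0, 0, 0], [0, 0, 0], 0.05], [[0, 0, 0], [0, 0, 0], 0.05], [[0, 0, 0], [0, 0, 0], 0.05], [[0, 0, 0], [0, 0, 0], 0.05], [[0, 0, 0], [0, 0, 0], 0.05], [[0, 0, 0], [0, 0, 0], 0.05], [[0, 0, 0], [0, 0, 0], 0.05]])

```text
time: 31.8
tcp_pos: [492.9, 76.7, 119.1]
tcp_rot: [0.229, 3.133, -0.0]
contact_force: [-0.3, -2.3, -0.8]
grip_width: 0.092
grip_force: 30.0
```

```bash
python3 ft.py
```

```text
t 32.1 tcp [492.89  76.76 119.11] close 81.63 tool F [-0.71 -1.42  0.33] M world [-0.251 -0.108 -0.166] sd [0.27 0.37 0.23 0.02 0.01 0.01] grip 0.09
 along from window(kin 613.4,57.5) -122.0
```

>>> drive_tool(moves=[[[0, -0.001, 0], [0, 0, 0], 0.05], [[0, -0.0005, 0], [0, 0, 0], 0.05], [[0, 0, 0], [0, 0, 0], 0.05], [[0, 0, 0], [0, 0, 0], 0.05], [[0, 0, 0], [0, 0, 0], 0.05], [[0, 0, 0], [0, 0, 0], 0.05], [[0, 0, 0], [0, 0, 0], 0.05], [[0, 0, 0], [0, 0, 0], 0.05], [[0, 0, 0], [0, 0, 0], 0.05], [[0, 0, 0], [0, 0, 0], 0.05]])

```text
time: 32.93
tcp_pos: [492.6, 75.3, 119.1]
tcp_rot: [0.229, 3.133, -0.0]
contact_force: [1.3, -0.5, -1.3]
grip_width: 0.093
grip_force: 30.0
```

```bash
python3 ft.py
```

```text
t 33.23 tcp [492.64  75.27 119.09] close 81.63 tool F [-0.04 -0.44  0.68] M world [0.002 0.052 0.004] sd [0.37 0.42 0.32 0.03 0.03 0.04] grip 0.091
 along from window(kin 613.4,57.5) -122.1
```

>>> drive_tool(moves=[[[-0.002, -0.0003, 0.0005], [0, 0, 0], 0.05], [[-0.003, 0, 0], [0, 0, 0], 0.05], [[-0.003, 0, 0], [0, 0, 0], 0.05], [[-0.003, 0, 0], [0, 0, 0], 0.05], [[0, 0, 0], [0, 0, 0], 0.05], [[0, 0, 0], [0, 0, 0], 0.05], [[0, 0, 0], [0, 0, 0], 0.05], [[0, 0, 0], [0, 0, 0], 0.05], [[0, 0, 0], [0, 0, 0], 0.05], [[0, 0, 0], [0, 0, 0], 0.05]])

```text
time: 34.07
tcp_pos: [503.4, 73.4, 118.6]
tcp_rot: [0.229, 3.133, -0.0]
contact_force: [0.5, -0.9, -0.5]
grip_width: 0.097
grip_force: 30.0
```

```bash
python3 ft.py
```

```text
t 34.37 tcp [503.43  73.38 118.59] close 81.63 tool F [0.17 0.35 0.69] M world [ 0.034 -0.018  0.006] sd [0.56 0.24 0.51 0.02 0.04 0.03] grip 0.094
 along from window(kin 613.4,57.5) -111.1
```

>>> drive_tool(moves=[[[-0.004, 0, 0], [0, 0, 0], 0.05], [[-0.005, 0, 0], [0, 0, 0], 0.05], [[-0.005, 0, 0], [0, 0, 0], 0.05], [[-0.005, 0, 0], [0, 0, 0], 0.05], [[-0.003, 0, 0], [0, 0, 0], 0.05], [[0, 0, 0], [0, 0, 0], 0.05], [[0, 0, 0], [0, 0, 0], 0.05], [[0, 0, 0], [0, 0, 0], 0.05], [[0, 0, 0], [0, 0, 0], 0.05], [[0, 0, 0], [0, 0, 0], 0.05]])

```text
time: 35.2
tcp_pos: [525.1, 70.2, 118.6]
tcp_rot: [-0.229, -3.133, 0.0]
contact_force: [0.4, 0.7, -0.0]
grip_width: 0.09
grip_force: 30.0
```

```bash
python3 ft.py
```

```text
t 35.5 tcp [525.15  70.19 118.62] close 81.63 tool F [-0.14  0.02  0.36] M world [0.023 0.009 0.007] sd [0.39 0.36 0.57 0.02 0.02 0.02] grip 0.092
 along from window(kin 613.4,57.5) -89.2
```

>>> drive_tool(moves=[[[-0.003, 0, 0], [0, 0, 0], 0.05], [[-0.003, 0, 0], [0, 0, 0], 0.05], [[0, 0, 0], [0, 0, 0], 0.05], [[0, 0, 0], [0, 0, 0], 0.05], [[0, 0, 0], [0, 0, 0], 0.05], [[0, 0, 0], [0, 0, 0], 0.05], [[0, 0, 0], [0, 0, 0], 0.05], [[0, 0, 0], [0, 0, 0], 0.05], [[0, 0, 0], [0, 0, 0], 0.05], [[0, 0, 0], [0, 0, 0], 0.05]])

```text
time: 36.33
tcp_pos: [531.2, 69.3, 118.6]
tcp_rot: [0.229, 3.133, -0.0]
contact_force: [0.7, -0.3, -0.0]
grip_width: 0.091
grip_force: 30.0
```

```bash
python3 ft.py
```

```text
t 36.63 tcp [531.17  69.3  118.6 ] close 81.63 tool F [0.41 0.3  0.69] M world [0.009 0.001 0.017] sd [0.47 0.4  0.35 0.03 0.01 0.03] grip 0.095
 along from window(kin 613.4,57.5) -83.1
```

>>> drive_tool(moves=[[[-0.002, 0, 0], [0, 0, 0], 0.05], [[-0.002, 0, 0], [0, 0, 0], 0.05], [[0, 0, 0], [0, 0, 0], 0.05], [[0, 0, 0], [0, 0, 0], 0.05], [[0, 0, 0], [0, 0, 0], 0.05], [[0, 0, 0], [0, 0, 0], 0.05], [[0, 0, 0], [0, 0, 0], 0.05], [[0, 0, 0], [0, 0, 0], 0.05], [[0, 0, 0], [0, 0, 0], 0.05], [[0, 0, 0], [0, 0, 0], 0.05]])

```text
time: 37.47
tcp_pos: [535.1, 68.7, 118.6]
tcp_rot: [-0.229, -3.133, 0.0]
contact_force: [-0.9, 0.5, 0.6]
grip_width: 0.095
grip_force: 30.0
```

```bash
python3 ft.py
```

```text
t 37.77 tcp [535.11  68.72 118.58] close 81.63 tool F [2.3  0.14 0.34] M world [0.059 0.367 0.   ] sd [0.18 0.38 0.33 0.02 0.03 0.04] grip 0.094
 along from window(kin 613.4,57.5) -79.1
```

>>> drive_tool(moves=[[[-0.002, 0, 0], [0, 0, 0], 0.05], [[-0.002, 0, 0], [0, 0, 0], 0.05], [[-0.002, 0, 0], [0, 0, 0], 0.05], [[-0.001, 0, 0], [0, 0, 0], 0.05], [[0, 0, 0], [0, 0, 0], 0.05], [[0, 0, 0], [0, 0, 0], 0.05], [[0, 0, 0], [0, 0, 0], 0.05], [[0, 0, 0], [0, 0, 0], 0.05], [[0, 0, 0], [0, 0, 0], 0.05], [[0, 0, 0], [0, 0, 0], 0.05]])

```text
time: 38.6
tcp_pos: [541.9, 67.7, 118.6]
tcp_rot: [-0.229, -3.133, 0.0]
contact_force: [-3.9, 0.8, -0.5]
grip_width: 0.092
grip_force: 30.0
```

```bash
python3 ft.py; python3 ft.py; python3 - <<'E'
from h import *
q=pickle.load(open('ps.pkl','rb'));y=q['color'].astype(int);y=y[:,:,2]-y[:,:,0];print(y[186:196,188:203])
E
```

```text
t 38.9 tcp [541.99  67.69 118.58] close 81.63 tool F [3.34 0.08 0.43] M world [ 0.104  0.667 -0.002] sd [0.43 0.54 0.72 0.01 0.03 0.02] grip 0.095
 along from window(kin 613.4,57.5) -72.1
t 39.2 tcp [542.03  67.69 118.57] close 81.63 tool F [ 3.89 -0.11  0.13] M world [0.07  0.655 0.029] sd [0.28 0.34 0.65 0.03 0.04 0.03] grip 0.091
 along from window(kin 613.4,57.5) -72.1
[[ -9  -9  -9  -9 -10  -9  -2  15  24  26  26  29  29  31  29]
 [-10  -9  -9  -9 -10  -8  -1  12  21  24  26  28  30  30  29]
 [ -9  -9  -8 -10  -8   3  19  19  22  24  25  28  29  30  27]
 [ -8  -9  -7  -8  -1  27  50  42  30  25  25  26  29  29  25]
 [ -9  -4  -4  -4   3  31  52  41  26  22  21  21  20  21  20]
 [-10  -5  -4  -4   3  37  50  33  25  24  22  23  22  23  23]
 [ -8  -8  -8  -7   6  41  48  35  29  28  27  27  26  25  24]
 [ -4  -5  -5  -5   3  23  28  21  16  17  19  22  22  22  23]
 [ -3  -2  -3  -2   0   8   7   2   0  -1   1   3   4   3   6]
 [ -1  -2  -2  -1  -3  -3  -4  -6  -6  -6  -7  -6  -3  -1  -2]]
```

```bash
python3 - <<'E'
from h import *
q=pickle.load(open('ps.pkl','rb'))
b=q['color'].astype(float)[:,:,1]
us=np.arange(220,232);v=[]
for u in us:
    c=b[186:204,u];c=np.clip(c-(c.min()+.5*(c.max()-c.min())),0,None);v.append((c*np.arange(186,204)).sum()/c.sum())
k=np.polyfit(us,v,1);A,B=onz(q,(220,np.polyval(k,220)),109.6),onz(q,(231,np.polyval(k,231)),109.6);D=A-B;print('bar dir',np.degrees(np.arctan2(D[1],D[0])),np.std(np.array(v)-np.polyval(k,us)))
cv2.imwrite('pics/m8.png',np.hstack([crop(q,185,150,75,100,5.5),crop(q,262,118,60,100,5.5)]))
E
```

```text
bar dir -32.65409361200162 0.7172776620320119
```

View pics/m8.png

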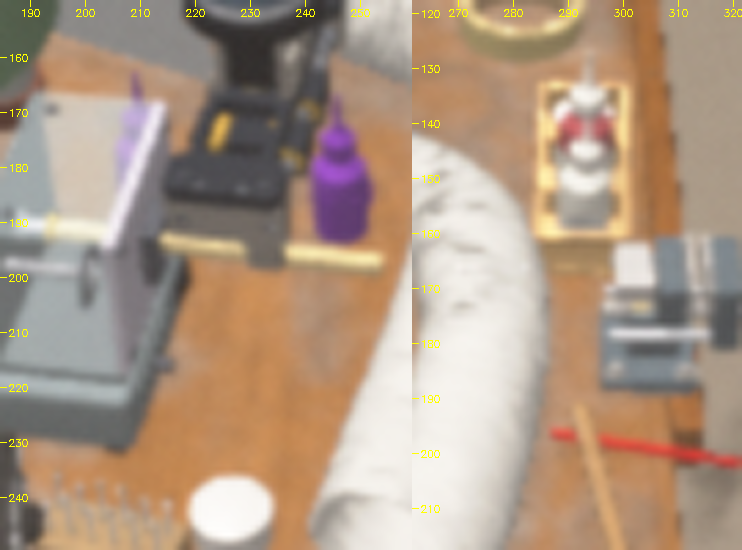

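The last picture shows the bar level through the window from side px (254,197) to (214,193). Inside the saw it meets the brass stop at (194,190). Both bottles stand upright in the caddy at (293,135–160). The axial force of about 3.6 N puts the stop about 10 mm in, so I'm handing the job in.

```bash
python3 -c "
from plant import ctrl
print(ctrl.finish_job())"
```

```text
the job is handed in; nothing more can be done
None
```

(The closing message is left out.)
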